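# Bring the finished prints forward

## Robot

A 7-joint arm with a two-finger parallel gripper is mounted at the origin on the work surface. World frame = base frame: x ahead of the robot, y to its left, z up, the work surface at z = 0. Lengths are in m, angles in degrees, forces in N, time in s.
With the tool pointing down it reaches from about 0.425 to 1.025 m from the base axis. Payload 9.4 kg.
Tool frame: the origin (TCP) lies between the finger pads; the fingertips stand 25 mm ahead of it and the grasp point (between the pads) lies 6 mm ahead of it; z points along the fingers, y is the line along which they close (so a half turn about z gives the same grasp; the last joint's range is limited). The gripper opens to 93 mm and grips with 3 to 60 N. Pads are 15 mm wide; open, the fingers measure 128 mm over their backs; the gripper's body (75 mm by 188 mm) begins 65 mm behind the grasp point.
Start: joints at [62.069, 34.337, -0.143, 91.639, 0.103, 54.024, -4.572], TCP at [0.29, -0.665, 0.244] pointing down, gripper open.
Joint ranges: [-147.43, 147.43], [-19.82, 112.94], [-74.19, 73.91], [6.32, 146.72], [-59.91, 239.91], [6.04, 106.73], [-150.56, 150.56]. Speed limits (degrees/s): [127.2, 127.2, 172.46, 172.46, 180, 180, 180].

## Interface

Orientations are given as a 3x3 rotation matrix whose columns are the frame's x, y, z axes.
In Python, from plant import * gives the robot as it stands. The module is installed in compiled form; this text tells all that it offers.
- The arm moves only by the tool drive_tool, never from a script. Its argument "commands" is one flat list of numbers, 7 for each row, row after row: the gripper command: -1 is shut, 1 is fully open, values between are in proportion, then the shift along the tool's x, y, z in m, then the turn, a rotation vector about the tool's x, y, z in degrees. In form: [jaw, dx, dy, dz, rx, ry, rz, jaw, dx, dy, dz, rx, ry, rz, ...]. A call has 1 to 8 rows; each row is the pose to reach, as a shift and turn from the pose commanded when the call began, along the tool's axes at that moment; what a row does not reach only later rows make up. A row lasts 1/12 s, in which the tool goes at most 41.7 mm and 7.16 degrees, less where a joint would pass 70% of its speed; a pose out of reach is approached as far as the arm can. A call with a gripper value outside its range is refused whole. The fingers move at their own pace and stop on an object; "force" is the grip in N (left out, the last holds). Time passes only in rows, so rows that repeat a pose let the fingers close. It gives the time, the measured TCP pose, the force, the opening and the grip force at its end, in the units of the state.
- read_state(): the state, without advancing time (a new reading comes with each control period).
- grab_frame(name): name is "side" or "top" or "wrist"; returns a dict with "color" (480x640x3 uint8, red, green, blue), "fx", "fy", "cx", "cy" (pixels), "distortion" ([k1, k2, p1, p2, k3] as OpenCV has them; the pictures are not rectified), "extrinsics" (4x4, takes a point from camera to world coordinates); the wrist camera has in their place "tool_from_camera" (4x4, takes a point from camera to tool coordinates, whose origin is the TCP and whose axes are the flange's). Camera axes: x right, y down, z forward; pixel columns grow to the right and rows downward; lengths in m; the calibration is good to about 2 mm. A picture is of the moment at which its call begins: read the wrist's pose just before it. There is no depth.
- job_done(): hands the job in; it is judged then, once.
The state is a dict: "time": time; "q": joint angles; "joint_velocities": joint speeds; "joint_efforts": joint torques, N m; "position": TCP position; "orientation": TCP orientation; "wrist_force": force on the tool from outside, world axes, zero at the start; "wrist_torque": the same for the moment, N m; "opening": opening from 0.0 (shut) to 1.0 (fully open); "grasp_force": force on a finger pad.
Only numpy, scipy, OpenCV 4.12 (cv2) and the standard library are available. Lean on these libraries where they do the work, as an engineer would, in place of code of your own. Each camera call takes 0.05 s, during which the arm holds its last target. There are 200 camera calls.

## Task

One of the two slide-out printer beds stands out and empty, the other is back and carries three printed chess pieces. With the fingertips, push the empty bed fully home; then hook a fingertip behind the lip of the bed with the prints and draw it out along its rails to the front stop. Do not grip the lips, do not touch the prints and keep them standing on their bed, and leave everything else on the table where it is.

Things in the scene. Friction and masses are not known exactly. Their poses are not given: they have to be found in the camera images.
- loaded_bed (a joint): Slide of the bed that carries the three prints. In m: 0 = pushed fully home (away from the robot, rear stop), 0.13 = drawn fully out towards the robot (front stop). Slides level along its lip's own -x as the value grows; needs about 2 to 4 N, stays where it is left, cannot lift off the rails.
- loaded_plate (a point): Middle of the top of the bed that carries the three prints: black plate 190 mm long (x, pointing away from the robot), 140 mm wide, 8 mm thick, top 50 mm above the table, on a fixed rail base 340 by 150 mm, whose end blocks are 36 mm high. It may be the left or the right one, slightly turned.
- loaded_lip_back (a point): Rear half (4 mm) of the lip of the bed that carries the three prints: an upright aluminium bar along the front edge (nearest the robot), 110 mm wide (y), 8 mm thick in all, 16 mm high above the plate. Origin: middle of its rear face, at plate-top level. x points to the rear of the bed, z up. The plate is clear for over 40 mm behind it.
- loaded_lip_face (a point): Front half (4 mm) of that lip on the bed that carries the three prints, 12 mm high above the plate top and reaching 8 mm below it. Origin: middle of its front face (towards the robot), at plate-top level; axes as above. Nothing before it is higher than 36 mm above the table.
- empty_bed (a joint): Slide of the bed with nothing on it (otherwise the two are identical). In m: 0 = pushed fully home (away from the robot, rear stop), 0.13 = drawn fully out towards the robot (front stop). Slides level along its lip's own -x as the value grows; needs about 2 to 4 N, stays where it is left, cannot lift off the rails.
- empty_plate (a point): Middle of the top of the bed with nothing on it (otherwise the two are identical): black plate 190 mm long (x, pointing away from the robot), 140 mm wide, 8 mm thick, top 50 mm above the table, on a fixed rail base 340 by 150 mm, whose end blocks are 36 mm high. It may be the left or the right one, slightly turned.
- empty_lip_back (a point): Rear half (4 mm) of the lip of the bed with nothing on it (otherwise the two are identical): an upright aluminium bar along the front edge (nearest the robot), 110 mm wide (y), 8 mm thick in all, 16 mm high above the plate. Origin: middle of its rear face, at plate-top level. x points to the rear of the bed, z up. The plate is clear for over 40 mm behind it.
- empty_lip_face (a point): Front half (4 mm) of that lip on the bed with nothing on it (otherwise the two are identical), 12 mm high above the plate top and reaching 8 mm below it. Origin: middle of its front face (towards the robot), at plate-top level; axes as above. Nothing before it is higher than 36 mm above the table.
- rook_a_center (a point): Cream printed chess rook, with a spiral body, base 42 mm across, 58 mm tall, 18 to 25 g, standing loose on the loaded bed, behind the lip. Point half-way up its axis; z is its axis.
- rook_b_center (a point): Cream printed chess rook, with a spiral body, base 42 mm across, 58 mm tall, 18 to 25 g, standing loose on the loaded bed, behind the lip. Point half-way up its axis; z is its axis.
- pawn_a_center (a point): Cream printed chess pawn, with a ball top, base 36 mm across, 52 mm tall, 18 to 25 g, standing loose on the loaded bed, behind the lip. Point half-way up its axis; z is its axis.
- pawn_b_center (a point): Bystander: cream printed pawn, 36 mm across, 52 mm tall, on the table between the two rail bases. Point half-way up.
- rook_c_center (a point): Bystander: cream printed rook, 42 mm across, 58 mm tall, on the table between the two rail bases, nearer the robot. Point half-way up.
- glue_mid (a point): Bystander: small bottle of bed glue, 30 mm across, 95 mm tall, on the table at the robot's right. Point half-way up.
- scraper_mid (a point): Bystander: spatula-shaped print scraper, 200 mm long, lying on the table at the robot's left. Point near its middle.
- caliper_mid (a point): Bystander: caliper, 150 mm long, lying on the table at the robot's right. Point at its middle.
- cup_mid (a point): Bystander: grey plastic cup, 64 mm across, 60 mm tall, on the table at the robot's left. Point half-way up.

How it is judged (in metres and radians):
On the way, in this order (a step that is already met when the one before it is completed fails the run):
1. the empty bed is pushed fully home while the loaded bed is still back (value of joint empty_bed below 0.007 m and value of joint loaded_bed below 0.05 m), for 0.1 s.
2. the loaded bed is being drawn out by a finger behind its lip (value of joint loaded_bed above 0.05 m and contact force between the fingers and loaded_bed_c1 above 0.3 N), for 0.04 s.
3. the loaded bed is at its front stop (value of joint loaded_bed above 0.122 m), for 0.2 s.
At the end, for the whole second after the job is handed in: The empty bed is within 8 mm of home, the loaded bed within 8 mm of its front stop and at rest, and its three prints stand upright (within about 9 degrees) on its plate (value of joint empty_bed below 0.008 m and value of joint loaded_bed above 0.122 m and velocity of joint loaded_bed between -0.01 and 0.01 m/s and angle between each of rook_a_center, rook_b_center, pawn_a_center's own z axis and vertical below 0.15 rad and x of rook_a_center in the frame of loaded_lip_back between 0.02 and 0.175 m and y of rook_a_center in the frame of loaded_lip_back between -0.07 and 0.07 m and z of rook_a_center in the frame of loaded_lip_back between 0.02 and 0.036 m and x of rook_b_center in the frame of loaded_lip_back between 0.02 and 0.175 m and y of rook_b_center in the frame of loaded_lip_back between -0.07 and 0.07 m and z of rook_b_center in the frame of loaded_lip_back between 0.02 and 0.036 m and x of pawn_a_center in the frame of loaded_lip_back between 0.02 and 0.175 m and y of pawn_a_center in the frame of loaded_lip_back between -0.07 and 0.07 m and z of pawn_a_center in the frame of loaded_lip_back between 0.02 and 0.036 m); the robot touches nothing.
It fails at once if a lip is gripped: pressed by the fingers on its front and back at once ((contact force between the fingers and loaded_bed_c1 above 2 N and contact force between the fingers and loaded_bed_c2 above 2 N) or (contact force between the fingers and empty_bed_c1 above 2 N and contact force between the fingers and empty_bed_c2 above 2 N)).
It fails at once if the robot touches a print on the bed (contact force between any of the fingers, the arm and rook_a above 0.5 N or contact force between any of the fingers, the arm and rook_b above 0.5 N or contact force between any of the fingers, the arm and pawn_a above 0.5 N).
It fails at once if a print on the bed tips over (angle between any of rook_a_center, rook_b_center, pawn_a_center's own z axis and vertical above 0.5 rad).
It fails at once if something else on the table is shifted by more than 20 mm, tipped or lifted (distance of any of pawn_b_center, rook_c_center, glue_mid, scraper_mid, caliper_mid, cup_mid from where it was at the start of the episode above 0.02 m).
It also fails if it takes over 50 s, if anything falls off the work surface, if the arm or the gripper's body presses on something with over 40 N, if the wrist force passes 120 N, or if a joint passes its speed limit or range.

## Working session

There is one attempt and no reset: what is moved stays moved. The work goes in short steps, Python scripts to look and compute and a tool call to move; the robot and the scene stay as the last step left them, time stands still between calls to the robot, and variables do not carry over. Pictures are saved under pics/ and viewed, at most 10 in all, crops included, and the job is handed in when it is done.

Besides the shell and the picture viewer there is one more tool, called after "Emit:" by a JSON object that holds its "name" and its "arguments", one argument or row to a line. drive_tool: Moves the arm, as the interface text tells. Its arguments: {"type":"object","properties":{"commands":{"type":"array","items":{"type":"number"}},"force":{"type":"number"}},"required":["commands"]}

```bash
mkdir -p pics; cat > h.py <<'E'
from plant import *
import numpy as np, cv2
def K(f): return np.array([[f['fx'],0,f['cx']],[0,f['fy'],f['cy']],[0,0,1.]])
def onplane(f,px,z,T=None):
    T=np.array(f['extrinsics']) if T is None else T
    p=cv2.undistortPoints(np.array(px,float).reshape(-1,1,2),K(f),np.array(f['distortion'],float)).reshape(-1,2)
    d=np.c_[p,np.ones(len(p))]@T[:3,:3].T; o=T[:3,3]
    return o+d*((z-o[2])/d[:,2])[:,None]
E
python3 - <<'E'
from h import *
s=read_state(); print(s['time'],s['position'],s['orientation'],s['opening'])
for n in('top','side'):
    f=grab_frame(n); cv2.imwrite(f'pics/{n}0.png',f['color'][:,:,::-1]); print(n,np.round(f['extrinsics'],3).tolist(),f['fx'])
E
```

```text
0.0 [ 0.28932735 -0.66427758  0.24276408] [[ 9.16773128e-01  3.99407652e-01 -7.47872033e-04]
 [ 3.99408326e-01 -9.16772138e-01  1.35513845e-03]
 [-1.44375577e-04 -1.54106083e-03 -9.99998802e-01]] 0.999563872740487
top [[0.017, -0.988, 0.154, 0.491], [-1.0, -0.018, -0.01, 0.024], [0.012, -0.154, -0.988, 1.068], [0.0, 0.0, 0.0, 1.0]] 477.44341164949816
side [[0.975, -0.134, 0.178, 0.463], [-0.221, -0.657, 0.721, -0.698], [0.02, -0.742, -0.67, 0.763], [0.0, 0.0, 0.0, 1.0]] 459.7431333129092
```

View pics/top0.png

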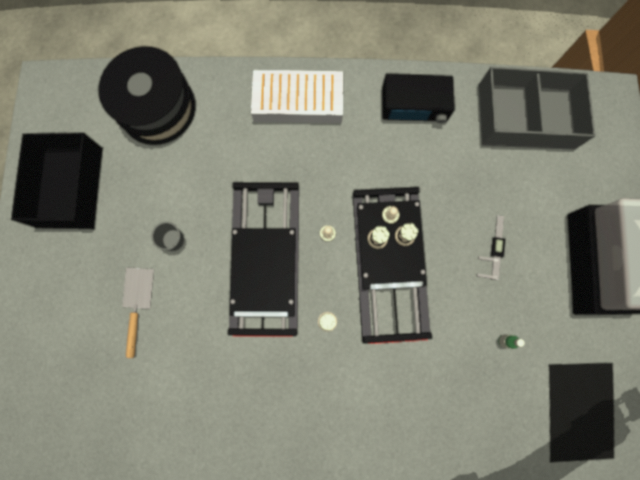

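View pics/side0.png

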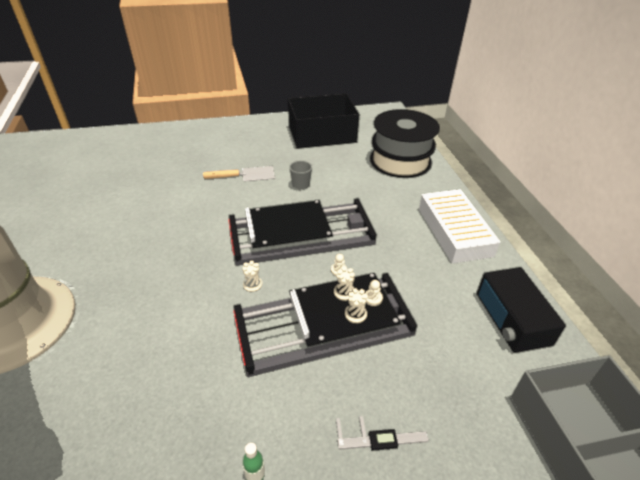

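The top view shows the empty bed on the left with its lip near (261,314). The loaded bed is on the right, lip near (397,286), and its prints start about 40 px behind the lip. Next I'll measure both lips and the prints.

```bash
python3 - <<'E'
from h import *
f=grab_frame('top'); im=f['color'].astype(int)
g=im.min(2)
for n,(x0,x1,y0,y1) in dict(empty=(225,300,300,325),loaded=(360,432,276,298)).items():
    m=(g[y0:y1,x0:x1]>130).astype(np.uint8)
    if n: 
        k,l,st,c=cv2.connectedComponentsWithStats(m); i=1+np.argmax(st[1:,4]); m=(l==i)
    ys,xs=np.nonzero(m); r=cv2.minAreaRect(np.c_[xs+x0,ys+y0].astype(np.float32))
    print(n,m.sum(),r)
    P=onplane(f,cv2.boxPoints(r),.064); print(np.round(P,4).tolist(),'mid',P.mean(0).round(4))
    # line fit
    Q=onplane(f,np.c_[xs+x0,ys+y0],.064)[:,:2]; w,v=np.linalg.eigh(np.cov((Q-Q.mean(0)).T)); d=v[:,1]*np.sign(v[1,1]); print('lip y-axis dir',d,'yaw deg',np.degrees(np.arctan2(-d[0],d[1])),Q.mean(0),'len',np.ptp(Q@d))
# rail base outer dark boxes, red front ends
red=((im[:,:,0]-im[:,:,1])>40).astype(np.uint8)
for x0,x1 in((220,310),(350,440)):
    ys,xs=np.nonzero(red[320:350,x0:x1]); Q=onplane(f,np.c_[xs+x0,ys+320],.03)[:,:2]
    w,v=np.linalg.eigh(np.cov((Q-Q.mean(0)).T)); d=v[:,1]*np.sign(v[1,1]); print('red',len(xs),Q.mean(0),np.degrees(np.arctan2(-d[0],d[1])),np.ptp(Q@d))
print('prints z~.1',onplane(f,[[378,237],[407,233],[391,213]],.1).round(3).tolist())
print('bystanders',onplane(f,[[328,233],[328,321]],.05).round(3).tolist())
E
```

```text
empty 419 ((260.5, 318.0), (12.0, 53.0), 90.0)
[[0.4985, 0.1973, 0.064], [0.5009, 0.0864, 0.064], [0.476, 0.0858, 0.064], [0.4737, 0.1963, 0.064]] mid [0.4873 0.1414 0.064 ]
lip y-axis dir [0.05043698 0.99872725] yaw deg -2.891052981662316 [0.49037186 0.13419618] len 0.11088513786591316
loaded 395 ((396.0, 289.5), (15.0, 50.0), 90.0)
[[0.5665, -0.0888, 0.064], [0.5681, -0.1952, 0.064], [0.5364, -0.1949, 0.064], [0.535, -0.0889, 0.064]] mid [ 0.5515 -0.142   0.064 ]
lip y-axis dir [-0.15033089  0.98863574] yaw deg 8.646102403154897 [ 0.55452945 -0.13528155] len 0.10731079732054344
red 39 [0.45014098 0.16323445] 0.32846995092596293 0.08614488410526655
red 51 [ 0.44130925 -0.13138094] 4.483326951446381 0.119717109120902
prints z~.1 [[0.657, -0.099, 0.1], [0.666, -0.159, 0.1], [0.708, -0.126, 0.1]]
bystanders [[0.672, 0.003, 0.05], [0.484, 0.0, 0.05]]
```

```bash
python3 - <<'E'
from h import *
f=grab_frame('top'); im=f['color'].astype(int); g=im.min(2).astype(float)
for n,(x0,x1,y0,y1) in dict(empty=(238,285,306,322),loaded=(373,420,278,294)).items():
    p=[]
    for x in range(x0,x1):
        col=g[y0:y1,x]; k=np.argmax(col); a=np.arange(max(0,k-3),min(k+4,len(col))); w=np.clip(col[a]-60,0,None); p.append((x,y0+(w*a).sum()/w.sum(),col.max()))
    p=np.array(p); Q=onplane(f,p[:,:2],.065); c=np.polyfit(Q[:,1],Q[:,0],1); print(n,'yaw',np.degrees(np.arctan(-c[0])),'resid mm',1e3*np.std(Q[:,0]-np.polyval(c,Q[:,1])))
    r=g[int(p[:,1].mean())-2:int(p[:,1].mean())+3].max(0); xs=np.nonzero(r[x0-15:x1+15]>110)[0]+x0-15; print('cols',xs.min(),xs.max())
    E=onplane(f,[[xs.min()-.5,p[0,1]],[xs.max()+.5,p[-1,1]]],.065); ym=E[:,1].mean(); print('width',np.ptp(E[:,1]),'mid x,y',np.polyval(c,ym),ym)
big=cv2.resize(f['color'][175:350,220:440,::-1],None,fx=3.4,fy=3.4,interpolation=cv2.INTER_CUBIC); cv2.imwrite('pics/crop.png',big)
E
```

```text
empty yaw 0.9662534198448064 resid mm 0.1400697588977366
cols 223 299
width 0.16089890616230618 mid x,y 0.4957167643016783 0.14066510645052374
loaded yaw 4.055508110209749 resid mm 0.23177830185352316
cols 370 434
width 0.13838883656665799 mid x,y 0.5617180181170888 -0.15474904425735975
```

View pics/crop.png

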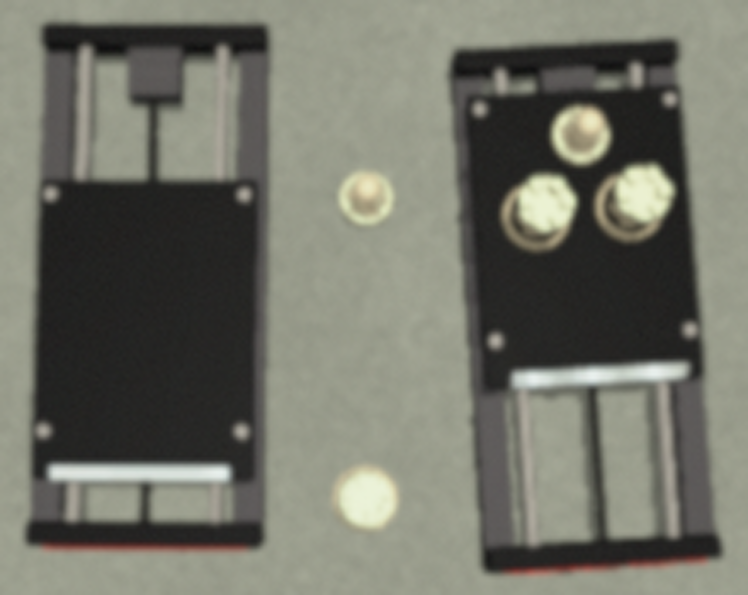

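The crop puts the empty lip at x≈0.496, y≈0.140, yaw 1°. The loaded lip is at x≈0.561, y≈−0.143, yaw 4°, and the rooks begin about 75 mm behind it, so a fingertip fits. The 0.11 m lip widths match the sizes given. Now I'll work out the approach to the empty lip.

```bash
cat >> h.py <<'E'
def mv(*tg):
    s=read_state(); R=np.array(s['orientation']); p=np.array(s['position'])
    yaw=np.degrees(np.arctan2(R[1,0],R[0,0])); print('t',round(s['time'],2),'p',p.round(4),'yaw',round(yaw,2),'z',R[:,2].round(4),'F',np.round(s['wrist_force'],1),'open',round(s['opening'],2))
    for x,y,z,w in tg:
        a=np.radians(w); c,n=np.cos(a),np.sin(a); G=np.array([[c,n,0],[n,-c,0],[0,0,-1.]])
        print((x,y,z,w),'->',(R.T@(np.array([x,y,z])-p)).round(4),np.degrees(cv2.Rodrigues(R.T@G)[0].ravel()).round(2))
E
python3 -c "
from h import *
mv((.5,-.4,.22,1),(.46,.14,.18,1))"
```

```text
t 0.2 p [ 0.2894 -0.6645  0.2431] yaw 23.54 z [-5.e-04  8.e-04 -1.e+00] F [-0.5 -0.1  0.6] open 1.0
(0.5, -0.4, 0.22, 1) -> [ 0.2987 -0.1583  0.0232] [-5.000e-02  2.000e-02  2.254e+01]
(0.46, 0.14, 0.18, 1) -> [ 0.4777 -0.6693  0.0637] [-5.000e-02  2.000e-02  2.254e+01]
```

Emit:
{"name": "drive_tool", "arguments": {
  "commands": [-1, 0.2987, -0.1583, 0.0232, 0, 0, 22.5, -1, 0.2987, -0.1583, 0.0232, 0, 0, 22.5, -1, 0.2987, -0.1583, 0.0232, 0, 0, 22.5, -1, 0.2987, -0.1583, 0.0232, 0, 0, 22.5, -1, 0.2987, -0.1583, 0.0232, 0, 0, 22.5, -1, 0.2987, -0.1583, 0.0232, 0, 0, 22.5, -1, 0.2987, -0.1583, 0.0232, 0, 0, 22.5, -1, 0.2987, -0.1583, 0.0232, 0, 0, 22.5]
}}

```text
time: 0.87
position: [0.4977, -0.4028, 0.2206]
orientation: [[1.0, 0.018, -0.0], [0.018, -1.0, 0.0], [-0.0, -0.0, -1.0]]
wrist_force: [0.8, -0.2, -0.2]
opening: 0.474
grasp_force: 0.0
```

```bash
python3 -c "
from h import *
mv((.46,.14,.18,1))"
```

```text
t 0.87 p [ 0.4977 -0.4028  0.2206] yaw 1.04 z [-1.e-04  0.e+00 -1.e+00] F [ 0.8 -0.2 -0.2] open 0.47
(0.46, 0.14, 0.18, 1) -> [-0.0278 -0.5433  0.0407] [-0.    0.    0.04]
```

Emit:
{"name": "drive_tool", "arguments": {
  "commands": [-1, -0.028, -0.543, 0.04, 0, 0, 0, -1, -0.028, -0.543, 0.04, 0, 0, 0, -1, -0.028, -0.543, 0.04, 0, 0, 0, -1, -0.028, -0.543, 0.04, 0, 0, 0, -1, -0.028, -0.543, 0.04, 0, 0, 0, -1, -0.028, -0.543, 0.04, 0, 0, 0, -1, -0.028, -0.543, 0.04, 0, 0, 0, -1, -0.028, -0.543, 0.04, 0, 0, 0]
}}

```text
time: 1.53
position: [0.4731, -0.0711, 0.1963]
orientation: [[1.0, 0.018, 0.0], [0.018, -1.0, 0.0], [0.0, -0.0, -1.0]]
wrist_force: [1.1, -0.4, 0.1]
opening: 0.003
grasp_force: 0.0
```

Emit:
{"name": "drive_tool", "arguments": {
  "commands": [-1, -0.012, -0.23, 0.02, 0, 0, 0, -1, -0.012, -0.23, 0.02, 0, 0, 0, -1, -0.012, -0.23, 0.02, 0, 0, 0, -1, -0.012, -0.23, 0.02, 0, 0, 0, -1, -0.012, -0.23, 0.02, 0, 0, 0, -1, -0.012, -0.23, 0.02, 0, 0, 0, -1, -0.012, -0.23, 0.02, 0, 0, 0, -1, -0.012, -0.23, 0.02, 0, 0, 0]
}}

```text
time: 2.2
position: [0.4571, 0.1582, 0.1761]
orientation: [[1.0, 0.022, -0.0], [0.022, -1.0, -0.0], [-0.0, 0.0, -1.0]]
wrist_force: [-0.9, -0.4, 0.3]
opening: 0.006
grasp_force: 0.0
```

```bash
python3 -c "
from h import *
f=grab_frame('wrist'); cv2.imwrite('pics/w1.png',f['color'][:,:,::-1]); print(np.round(f['tool_from_camera'],3).tolist())
mv((.465,.14,.071,1))"
```

```text
[[-0.001, -0.966, -0.259, 0.072], [1.0, -0.001, -0.0, -0.001], [0.0, -0.259, 0.966, -0.142], [0.0, 0.0, 0.0, 1.0]]
t 2.25 p [0.4572 0.1567 0.1762] yaw 1.09 z [-3.e-04 -5.e-04 -1.e+00] F [ 0.  -0.4 -0.8] open 0.01
(0.465, 0.14, 0.071, 1) -> [0.0075 0.0168 0.1052] [0.03 0.02 0.09]
```

View pics/w1.png

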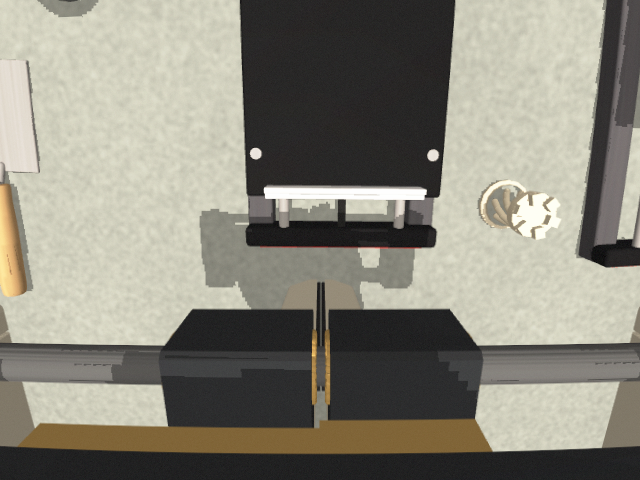

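The wrist view shows the empty lip from about (265,193) to (425,193). Its front bottom edge is near row 198, and the shut fingers stand in front of it.

```bash
cat >> h.py <<'E'
def wT(f):
    s=read_state(); T=np.eye(4); T[:3,:3]=s['orientation']; T[:3,3]=s['position']; return T@np.array(f['tool_from_camera'])
E
python3 -c "
from h import *
T0=read_state(); f=grab_frame('wrist'); T=wT(f)
P=onplane(f,[[265,187],[426,190],[264,198],[425,199]],.064,T); print(P.round(4))
mv((.47,.14,.071,1))"
```

```text
[[0.4994 0.195  0.064 ]
 [0.4992 0.0854 0.064 ]
 [0.4919 0.1958 0.064 ]
 [0.4931 0.0856 0.064 ]]
t 2.3 p [0.4574 0.1558 0.1763] yaw 0.99 z [-2.e-04 -6.e-04 -1.e+00] F [-0.3 -1.3  0.5] open 0.0
(0.47, 0.14, 0.071, 1) -> [0.0124 0.016  0.1053] [ 0.04  0.01 -0.01]
```

Emit:
{"name": "drive_tool", "arguments": {
  "commands": [-1, 0.0124, 0.016, 0.05, 0, 0, 0, -1, 0.0124, 0.016, 0.08, 0, 0, 0, -1, 0.0124, 0.016, 0.095, 0, 0, 0, -1, 0.0124, 0.016, 0.105, 0, 0, 0, -1, 0.0124, 0.016, 0.105, 0, 0, 0]
}}

```text
time: 2.72
position: [0.4696, 0.1393, 0.0698]
orientation: [[1.0, 0.016, -0.003], [0.016, -1.0, -0.001], [-0.003, 0.001, -1.0]]
wrist_force: [0.0, 0.4, -0.5]
opening: 0.004
grasp_force: 0.0
```

Emit:
{"name": "drive_tool", "arguments": {
  "commands": [-1, 0.006, 0, 0, 0, 0, 0, -1, 0.01, 0, 0, 0, 0, 0, -1, 0.015, 0, 0, 0, 0, 0, -1, 0.02, 0, 0, 0, 0, 0, -1, 0.026, 0, 0, 0, 0, 0, -1, 0.032, 0, 0, 0, 0, 0, -1, 0.038, 0, 0, 0, 0, 0, -1, 0.044, 0, 0, 0, 0, 0]
}}

```text
time: 3.38
position: [0.5147, 0.142, 0.0715]
orientation: [[1.0, 0.018, 0.0], [0.018, -1.0, 0.0], [0.0, -0.0, -1.0]]
wrist_force: [-2.7, 0.4, 1.8]
opening: 0.005
grasp_force: 1.3
```

Emit:
{"name": "drive_tool", "arguments": {
  "commands": [-1, 0.006, 0, 0, 0, 0, 0, -1, 0.012, 0, 0, 0, 0, 0, -1, 0.018, 0, 0, 0, 0, 0, -1, 0.024, 0, 0, 0, 0, 0, -1, 0.03, 0, 0, 0, 0, 0, -1, 0.036, 0, 0, 0, 0, 0, -1, 0.042, 0, 0, 0, 0, 0, -1, 0.048, 0, 0, 0, 0, 0]
}}

```text
time: 4.05
position: [0.5627, 0.1426, 0.0713]
orientation: [[1.0, 0.018, -0.0], [0.018, -1.0, -0.0], [-0.0, 0.0, -1.0]]
wrist_force: [-3.3, 0.2, 0.9]
opening: 0.006
grasp_force: 1.3
```

Emit:
{"name": "drive_tool", "arguments": {
  "commands": [-1, 0.004, 0, 0, 0, 0, 0, -1, 0.008, 0, 0, 0, 0, 0, -1, 0.011, 0, 0, 0, 0, 0, -1, 0.014, 0, 0, 0, 0, 0]
}}

```text
time: 4.38
position: [0.5763, 0.1428, 0.0713]
orientation: [[1.0, 0.018, -0.0], [0.018, -1.0, -0.0], [-0.0, 0.0, -1.0]]
wrist_force: [-2.1, -1.7, 1.4]
opening: 0.01
grasp_force: 1.1
```

```bash
python3 -c "
from h import *
mv()
f=grab_frame('top'); cv2.imwrite('pics/crop2.png',cv2.resize(f['color'][175:350,220:440,::-1],None,fx=3.4,fy=3.4,interpolation=cv2.INTER_CUBIC))"
```

```text
t 4.38 p [0.5763 0.1428 0.0713] yaw 1.03 z [-2.e-04 -2.e-04 -1.e+00] F [-2.1 -1.7  1.4] open 0.01
```

View pics/crop2.png

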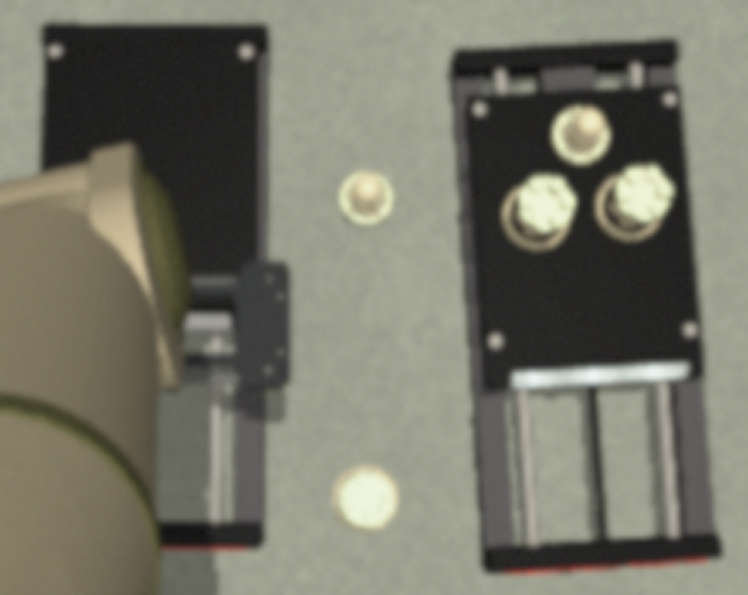

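The plate's rear edge has reached the rear block, so the bed is nearly home. I'll creep forward until the force rises at the stop.

Emit:
{"name": "drive_tool", "arguments": {
  "commands": [-1, 0.003, 0, 0, 0, 0, 0, -1, 0.006, 0, 0, 0, 0, 0, -1, 0.006, 0, 0, 0, 0, 0]
}}

```text
time: 4.68
position: [0.5802, 0.1429, 0.0711]
orientation: [[1.0, 0.018, -0.004], [0.018, -1.0, -0.001], [-0.004, 0.001, -1.0]]
wrist_force: [-7.0, 0.4, 4.7]
opening: 0.005
grasp_force: 3.7
```

Emit:
{"name": "drive_tool", "arguments": {
  "commands": [-1, 0.003, 0, 0, 0, 0, 0, -1, 0.006, 0, 0, 0, 0, 0, -1, 0.006, 0, 0, 0, 0, 0]
}}

```text
time: 4.93
position: [0.5805, 0.1428, 0.0707]
orientation: [[1.0, 0.019, -0.015], [0.019, -1.0, -0.002], [-0.015, 0.002, -1.0]]
wrist_force: [-23.4, 0.2, 15.8]
opening: 0.008
grasp_force: 11.5
```

The force rose to 23 N with no further movement, so the bed is at its rear stop. I'll back off and rise.

Emit:
{"name": "drive_tool", "arguments": {
  "commands": [-1, -0.004, 0, 0, 0, 0, 0, -1, -0.01, 0, 0, 0, 0, 0, -1, -0.03, 0, 0, 0, 0, 0, -1, -0.03, 0, 0, 0, 0, 0, -1, -0.03, 0, -0.04, 0, 0, 0, -1, -0.03, 0, -0.08, 0, 0, 0, -1, -0.03, 0, -0.11, 0, 0, 0, -1, -0.03, 0, -0.11, 0, 0, 0]
}}

```text
time: 5.6
position: [0.562, 0.1434, 0.1873]
orientation: [[1.0, 0.018, 0.01], [0.018, -1.0, 0.003], [0.01, -0.003, -1.0]]
wrist_force: [0.7, -0.9, 0.4]
opening: 0.005
grasp_force: 0.0
```

```bash
python3 -c "
from h import *
mv((.575,-.142,.18,4.06))"
```

```text
t 5.6 p [0.562  0.1434 0.1873] yaw 1.01 z [ 0.0101  0.0033 -0.9999] F [ 0.7 -0.9  0.4] open 0.0
(0.575, -0.142, 0.18, 4.06) -> [0.0079 0.2856 0.0065] [-0.16 -0.59 -3.05]
```

Emit:
{"name": "drive_tool", "arguments": {
  "commands": [-1, -0.035, 0.285, 0.005, 0, -0.5, -3, -1, -0.035, 0.285, 0.005, 0, -0.5, -3, -1, -0.035, 0.285, 0.005, 0, -0.5, -3, -1, -0.035, 0.285, 0.005, 0, -0.5, -3, -1, -0.035, 0.285, 0.005, 0, -0.5, -3, -1, -0.035, 0.285, 0.005, 0, -0.5, -3, -1, -0.035, 0.285, 0.005, 0, -0.5, -3, -1, -0.035, 0.285, 0.005, 0, -0.5, -3]
}}

```text
time: 6.27
position: [0.5275, -0.152, 0.1764]
orientation: [[0.998, 0.06, -0.007], [0.06, -0.998, -0.004], [-0.008, 0.004, -1.0]]
wrist_force: [-0.4, -0.4, 0.2]
opening: 0.008
grasp_force: 0.0
```

Emit:
{"name": "drive_tool", "arguments": {
  "commands": [-1, 0, 0, 0, 0, 0, 0, -1, 0, 0, 0, 0, 0, 0]
}}

```text
time: 6.43
position: [0.529, -0.1427, 0.1762]
orientation: [[0.998, 0.07, -0.008], [0.07, -0.998, -0.0], [-0.008, -0.0, -1.0]]
wrist_force: [0.9, 0.6, -0.4]
opening: 0.003
grasp_force: 0.0
```

```bash
python3 -c "
from h import *
mv((.58,-.142,.18,4.06))
f=grab_frame('wrist'); cv2.imwrite('pics/w2.png',f['color'][:,:,::-1])"
```

```text
t 6.43 p [ 0.529  -0.1427  0.1762] yaw 4.02 z [-7.8e-03 -1.0e-04 -1.0e+00] F [ 0.9  0.6 -0.4] open 0.0
(0.58, -0.142, 0.18, 4.06) -> [ 0.0509  0.0029 -0.0042] [-0.03  0.45 -0.04]
```

View pics/w2.png

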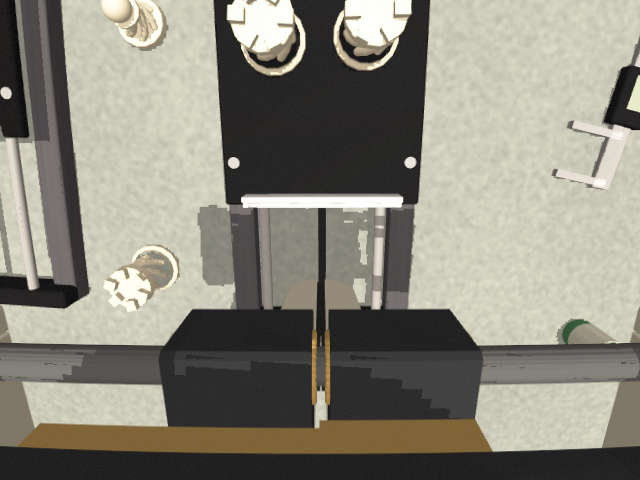

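The wrist view shows the loaded lip from (242,201) to (402,202), with the front rims of the rook bases near row 72.

```bash
python3 -c "
from h import *
f=grab_frame('wrist'); T=wT(f)
P=onplane(f,[[243,195],[402,197],[242,207],[402,207]],.064,T); print(P.round(4))
print(onplane(f,[[273,75],[366,70]],.052,T).round(4))
mv((.588,-.141,.18,4.06),(.588,-.141,.08,4.06))"
```

```text
[[ 0.5614 -0.0851  0.064 ]
 [ 0.5679 -0.1933  0.064 ]
 [ 0.5531 -0.0846  0.064 ]
 [ 0.561  -0.1942  0.064 ]]
[[ 0.6408 -0.1008  0.052 ]
 [ 0.6483 -0.1618  0.052 ]]
t 6.53 p [ 0.5289 -0.1413  0.1762] yaw 4.17 z [-8.2e-03  2.0e-04 -1.0e+00] F [-0.2  0.5  0.2] open 0.01
(0.588, -0.141, 0.18, 4.06) -> [ 0.0589  0.004  -0.0042] [-0.04  0.47  0.11]
(0.588, -0.141, 0.08, 4.06) -> [0.0597 0.004  0.0957] [-0.04  0.47  0.11]
```

Emit:
{"name": "drive_tool", "arguments": {
  "commands": [-1, 0.03, 0.004, -0.004, 0, 0.47, 0, -1, 0.06, 0.004, -0.004, 0, 0.47, 0, -1, 0.06, 0.004, -0.004, 0, 0.47, 0, -1, 0.06, 0.004, 0.03, 0, 0.47, 0, -1, 0.06, 0.004, 0.06, 0, 0.47, 0, -1, 0.06, 0.004, 0.08, 0, 0.47, 0, -1, 0.06, 0.004, 0.08, 0, 0.47, 0]
}}

```text
time: 7.12
position: [0.5858, -0.1403, 0.092]
orientation: [[0.997, 0.073, -0.006], [0.074, -0.997, 0.002], [-0.006, -0.002, -1.0]]
wrist_force: [-0.1, 0.9, 0.5]
opening: 0.009
grasp_force: 0.0
```

```bash
python3 -c "
from h import *
mv((.588,-.141,.0795,4.06))"
```

```text
t 7.12 p [ 0.5858 -0.1403  0.092 ] yaw 4.22 z [-0.0065  0.0016 -1.    ] F [-0.1  0.9  0.5] open 0.01
(0.588, -0.141, 0.0795, 4.06) -> [0.0022 0.0009 0.0125] [-0.12  0.36  0.16]
```

Emit:
{"name": "drive_tool", "arguments": {
  "commands": [-1, 0.002, 0, 0.008, 0, 0, 0, -1, 0.002, 0, 0.012, 0, 0, 0, -1, 0.002, 0, 0.012, 0, 0, 0, -1, -0.002, 0, 0.012, 0, 0, 0, -1, -0.006, 0, 0.012, 0, 0, 0, -1, -0.009, 0, 0.012, 0, 0, 0, -1, -0.011, 0, 0.012, 0, 0, 0, -1, -0.013, 0, 0.012, 0, 0, 0]
}}

```text
time: 7.78
position: [0.5745, -0.1439, 0.0843]
orientation: [[0.998, 0.07, 0.0], [0.07, -0.998, 0.0], [0.0, -0.0, -1.0]]
wrist_force: [0.1, -0.2, 1.1]
opening: 0.01
grasp_force: 0.0
```

Emit:
{"name": "drive_tool", "arguments": {
  "commands": [-1, -0.002, 0, 0, 0, 0, 0, -1, -0.004, 0, 0, 0, 0, 0, -1, -0.007, 0, 0, 0, 0, 0, -1, -0.01, 0, 0, 0, 0, 0, -1, -0.014, 0, 0, 0, 0, 0, -1, -0.018, 0, 0, 0, 0, 0, -1, -0.022, 0, 0, 0, 0, 0, -1, -0.026, 0, 0, 0, 0, 0]
}}

```text
time: 8.45
position: [0.5483, -0.1456, 0.0838]
orientation: [[0.998, 0.07, -0.001], [0.07, -0.998, 0.0], [-0.001, -0.0, -1.0]]
wrist_force: [2.7, -0.5, 2.1]
opening: 0.004
grasp_force: 1.2
```

Emit:
{"name": "drive_tool", "arguments": {
  "commands": [-1, -0.004, 0, 0.001, 0, 0, 0, -1, -0.009, 0, 0.002, 0, 0, 0, -1, -0.014, 0, 0.002, 0, 0, 0, -1, -0.019, 0, 0.002, 0, 0, 0, -1, -0.024, 0, 0.002, 0, 0, 0, -1, -0.029, 0, 0.002, 0, 0, 0, -1, -0.034, 0, 0.002, 0, 0, 0, -1, -0.038, 0, 0.002, 0, 0, 0]
}}

```text
time: 9.12
position: [0.51, -0.1482, 0.0817]
orientation: [[0.998, 0.07, -0.001], [0.07, -0.998, 0.0], [-0.001, -0.0, -1.0]]
wrist_force: [3.4, 0.4, -0.8]
opening: 0.004
grasp_force: 1.2
```

Emit:
{"name": "drive_tool", "arguments": {
  "commands": [-1, -0.004, 0, 0, 0, 0, 0, -1, -0.008, 0, 0, 0, 0, 0, -1, -0.012, 0, 0, 0, 0, 0, -1, -0.016, 0, 0, 0, 0, 0, -1, -0.02, 0, 0, 0, 0, 0, -1, -0.024, 0, 0, 0, 0, 0, -1, -0.027, 0, 0, 0, 0, 0, -1, -0.03, 0, 0, 0, 0, 0]
}}

```text
time: 9.78
position: [0.4806, -0.1503, 0.0819]
orientation: [[0.998, 0.07, -0.001], [0.07, -0.998, 0.0], [-0.001, -0.0, -1.0]]
wrist_force: [2.4, 0.4, -1.3]
opening: 0.01
grasp_force: 1.1
```

```bash
python3 -c "
from h import *
mv()
f=grab_frame('side'); cv2.imwrite('pics/s2.png',f['color'][:,:,::-1])"
```

```text
t 9.78 p [ 0.4806 -0.1503  0.0819] yaw 4.04 z [-6.e-04  2.e-04 -1.e+00] F [ 2.4  0.4 -1.3] open 0.01
```

View pics/s2.png

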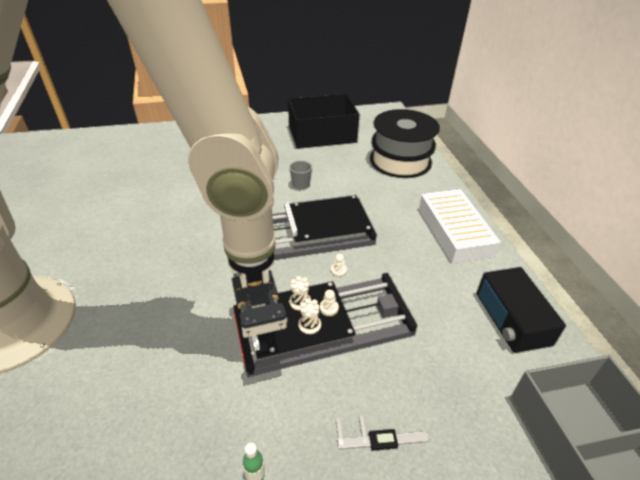

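The prints are standing, the empty bed is home, and the loaded bed is almost at the front. I'll keep pulling slowly to the stop.

Emit:
{"name": "drive_tool", "arguments": {
  "commands": [-1, -0.003, 0, 0, 0, 0, 0, -1, -0.006, 0, 0, 0, 0, 0, -1, -0.009, 0, 0, 0, 0, 0, -1, -0.012, 0, 0, 0, 0, 0]
}}

```text
time: 10.17
position: [0.4688, -0.1512, 0.0819]
orientation: [[0.998, 0.07, -0.0], [0.07, -0.998, 0.0], [-0.0, -0.0, -1.0]]
wrist_force: [2.4, 0.1, -0.1]
opening: 0.005
grasp_force: 3.7
```

Emit:
{"name": "drive_tool", "arguments": {
  "commands": [-1, -0.002, 0, 0, 0, 0, 0, -1, -0.004, 0, 0, 0, 0, 0, -1, -0.006, 0, 0, 0, 0, 0, -1, -0.008, 0, 0, 0, 0, 0]
}}

```text
time: 10.5
position: [0.4684, -0.1513, 0.0824]
orientation: [[0.997, 0.073, 0.013], [0.073, -0.997, -0.001], [0.013, 0.002, -1.0]]
wrist_force: [24.0, 3.9, -17.6]
opening: 0.01
grasp_force: 11.7
```

The force rose to 24 N with no movement, which is the front stop. Next I'll ease off, leave the lip and rise straight up.

Emit:
{"name": "drive_tool", "arguments": {
  "commands": [-1, 0.003, 0, 0, 0, 0, 0, -1, 0.008, 0, 0, 0, 0, 0, -1, 0.02, 0, 0, 0, 0, 0, -1, 0.02, 0, 0, 0, 0, 0, -1, 0.02, 0, 0, 0, 0, 0, -1, 0.02, 0, -0.03, 0, 0, 0, -1, 0.02, 0, -0.07, 0, 0, 0, -1, 0.02, 0, -0.11, 0, 0, 0]
}}

```text
time: 11.17
position: [0.4791, -0.1502, 0.1921]
orientation: [[0.998, 0.07, -0.005], [0.07, -0.998, 0.001], [-0.005, -0.001, -1.0]]
wrist_force: [0.7, 0.1, -1.4]
opening: 0.003
grasp_force: 0.0
```

Emit:
{"name": "drive_tool", "arguments": {
  "commands": [-1, 0, 0, -0.04, 0, 0, 0, -1, 0, 0.04, -0.08, 0, 0, 0, -1, 0, 0.08, -0.08, 0, 0, 0, -1, 0, 0.12, -0.08, 0, 0, 0, -1, 0, 0.16, -0.08, 0, 0, 0, -1, 0, 0.18, -0.08, 0, 0, 0, -1, 0, 0.18, -0.08, 0, 0, 0, -1, 0, 0.18, -0.08, 0, 0, 0]
}}

```text
time: 11.83
position: [0.4922, -0.3311, 0.2711]
orientation: [[0.998, 0.067, -0.002], [0.067, -0.998, 0.001], [-0.002, -0.001, -1.0]]
wrist_force: [-0.3, 0.1, -0.5]
opening: 0.005
grasp_force: 0.0
```

```bash
python3 -c "
from h import *
mv()
f=grab_frame('top'); cv2.imwrite('pics/crop3.png',cv2.resize(f['color'][175:350,220:440,::-1],None,fx=3.4,fy=3.4,interpolation=cv2.INTER_CUBIC))
print(onplane(f,[[220+290/3.4/1,175]],.05))"
```

```text
t 11.83 p [ 0.4922 -0.3311  0.2711] yaw 3.84 z [-2.4e-03  8.0e-04 -1.0e+00] F [-0.3  0.1 -0.5] open 0.0
[[0.80147919 0.05522565 0.05      ]]
```

View pics/crop3.png

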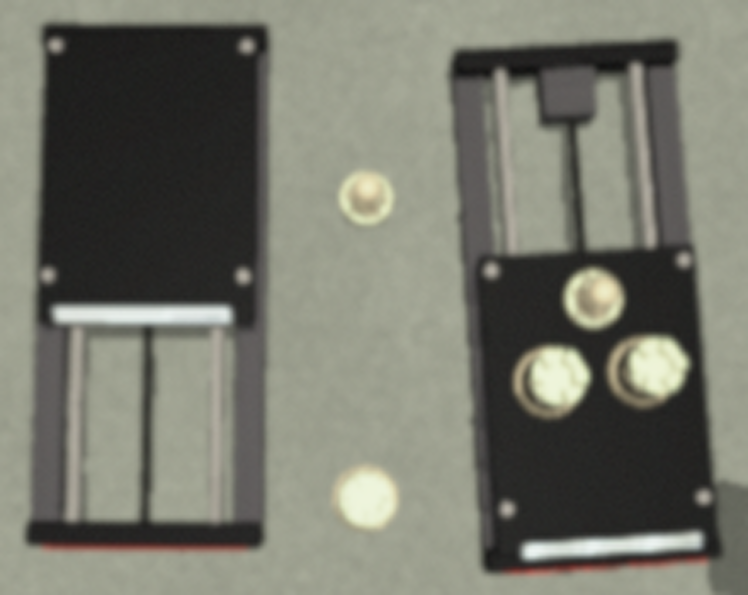

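The empty bed is against its rear block. The loaded bed's lip is over the front block, all three prints stand, and the table pieces haven't moved. Handing in.

```bash
python3 -c "
from plant import *
print(job_done())"
```

```text
the job is handed in; nothing more can be done
None
```

I pushed the empty bed fully home and drew the loaded bed out to its front stop. Its three prints are still standing, and nothing else in the last overhead view had moved. The job is handed in; no verdict was returned.

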